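Tighten the loose lid screw of the cavity filter

TASK

Take the red flat screwdriver from its stand and tighten the loose lid screw of the cavity filter, the one the red arrow sticker points to: rest the blade lightly on the screw head, turn it gently until it drops fully into the slot, then turn clockwise until the screw comes up against its stop, without overtightening it. Press only lightly while the blade is still on the face of the head, work the screw with nothing but the screwdriver, and keep blade and gripper off the lid and the other screws. Finally put the screwdriver back, upright and fully down in the hole it came from, and leave everything else where it is.

Things in the scene. Friction and masses are not known exactly. Their poses are not given: they have to be found in the camera images.
- driver: Short flat screwdriver, red handle with black collar and cap, 112 mm long, 0.1 kg, standing blade down in the stand. Origin: middle of the blade's edge; z runs up the shaft to the handle, x along the blade's width. Blade 12 mm wide (x), 2 mm thick (y). Shaft 9 mm round; a 26 mm round collar from 50 to 56 mm above the tip, whose underside rests on the stand.
- driver_grip (a point): Middle of the red handle, 79 mm above the blade's edge; axes as the driver's. The handle is 24 x 24 mm square, its sides facing own x and y, from 56 to 102 mm above the blade's edge; a round 23 mm black cap goes on up to 112 mm.
- stand: Fixed grey tool block, 64 x 230 mm (x, y), 60 mm high, origin under its centre, with three 16 mm square through holes 75 mm apart along its y axis, the middle one at the centre. Each holds a driver upright, collar on the block's top, tip 10 mm above the bench: red flat driver, blue cross-point driver and yellow nut driver, in any order, their blades turned any way.
- filter: Fixed aluminium cavity filter, 124 x 184 mm (x, y), lid top 55 mm above the bench, origin under its centre. Six brass slotted screws, 20 mm across, hold the lid: at x = -45 and 45, y = -75, 0 and 75 mm. Five are tight, 6.5 mm high; the loose one (x -45, y 75) is 2 mm higher on a red ring, and a red arrow sticker points to it. Tuning screws up to 12 mm high are 29 mm or more away.
- screw_place (a point): Axis of the loose screw at the level of its head's top as first loosened, 63.5 mm above the bench; axes as the filter's, not turning with the screw. The 20 mm head has a slot 3.6 mm wide, 4 mm deep, open at both ends, whose direction is not reported: from above it starts 0.6 rad anticlockwise to 0.85 rad clockwise of the filter's x axis. Over about 15 N on the head's face mars it.
- screw (a joint): Angle by which the loose screw has been tightened, rad, growing clockwise seen from above: 0 to 0.25 at the start (unrelated to where the slot points), 1.4 fully home at a firm stop. It turns with an even 0.08 N m and stays where it is left; over about 0.2 N m at the stop is overtightening. The head sinks 1.43 mm per rad. A blade rubbing lightly on it does not turn it.
- cross_driver: Blue-handled cross-point driver in the stand, 22 mm handle, as tall as the red one; bystander.
- nut_driver: Yellow-handled nut driver in the stand, 22 mm handle, as tall as the red one; bystander.
- attenuator: Dark cylindrical attenuator lying on the bench, bystander.
- adapter: Small brass adapter standing on the bench, bystander.
- termination: Small steel termination standing on the bench, bystander.
- torque_wrench: Small torque wrench with blue handle lying on the bench, bystander.
- mouse: Black computer mouse, bystander.
- parts_tray: Black parts tray, bystander.
- marker_can: White spray can, 85 mm high, bystander.

How it is judged (in metres and radians):
On the way, in this order (a step that is already met when the one before it is completed fails the run):
1. the flat screwdriver is lifted out of the stand (height (world z) of driver above 0.062 m), for 0.1 s.
2. the blade has dropped into the slot of the loose screw (z of driver in the frame of screw_place below -0.0032 m and horizontal distance between driver and screw_place below 0.006 m and angle between driver's own z axis and vertical below 0.17 rad), for 0.2 s.
3. the screw is turned fully home by the blade in its slot (value of joint screw above 1.3 rad and horizontal distance between driver and screw_place below 0.007 m), for 0.1 s.
At the end, for the whole second after the job is handed in: The screw is home (within 0.1 rad of its stop at 1.4 rad), and the red screwdriver stands released, at rest and upright (within 0.1 rad), fully down in the hole it came from (its tip within 10 mm of where it started) (value of joint screw above 1.3 rad and distance of driver from where it was at the start of the episode below 0.01 m and angle between driver's own z axis and vertical below 0.1 rad and linear speed of driver below 0.02 m/s); the robot touches nothing.
It fails at once if the blade is pressed hard (over 18 N) on the face of the screw head, outside the slot (contact force between driver and screw above 18 N and z of driver in the frame of screw_place above -0.0032 m).
It fails at once if the screwdriver bears on the screw with more than 50 N in all (overtightened) (contact force between driver and screw above 50 N).
It fails at once if the screwdriver or the robot bears on the filter: its lid or the other screws (over 4 N) (contact force between any of driver, the arm, the fingers and filter above 4 N).
It fails at once if the robot itself touches the screw (contact force between any of the fingers, the arm and screw above 1 N).
It fails at once if another thing on the bench or in the stand is moved by more than 25 mm (distance of any of cross_driver, nut_driver, attenuator, adapter, termination, torque_wrench, mouse, parts_tray, marker_can from where it was at the start of the episode above 0.025 m).
It also fails if it takes over 72 s, if anything falls off the work surface, if the arm or the gripper's body presses on something with over 40 N, if the wrist force passes 120 N, or if a joint passes its speed limit or range.

ROBOT

A 7-joint arm with a two-finger parallel gripper is mounted at the origin on the work surface. World frame = base frame: x ahead of the robot, y to its left, z up, the work surface at z = 0. Lengths are in mm, angles in rad, forces in N, time in s.
With the tool pointing down it reaches from about 425 to 1025 mm from the base axis. Payload 3.6 kg.
Tool frame: the origin (TCP) lies at the very end of the fingers, on their centre line; the grasp point (between the pads) lies ctrl.grip_point_offset behind it (ctrl.grip_point_offset is the distance from the TCP to the grasp point, in mm); y points along the fingers, z is the direction in which the jaws open and shut, and the axes are right-handed (so a half turn about y gives the same grasp; the last joint's range is limited). The gripper opens to 85 mm and grips with 20 to 120 N. Pads are 22 mm wide; open, the fingers measure 114 mm over their backs; the gripper's body (76 mm by 85 mm) begins 54 mm behind the grasp point. The pads swing forward as they close: fully open they stand 13 mm farther back than shut.
Start: joints at [-1.431, 0.591, 0.048, 1.609, -0.033, 0.943, -0.034], TCP at [167.255, 705.447, 231.302] pointing down, gripper open.
Joint ranges: [-2.69, 2.69], [-0.47, 2.24], [-1.27, 1.36], [0.19, 2.51], [-1.53, 4.68], [0.08, 2.07], [-3.09, 3.09]. Speed limits (rad/s): [2.57, 2.57, 3.14, 3.14, 3.14, 3.14, 3.14].

INTERFACE

Orientations are given as a unit quaternion [w, x, y, z].
In Python, from workcell import ctrl gives the robot as it stands.
- The arm moves only by the tool play_rows, never from a script. Its argument "increments" is a list of rows, each an object with "translation": the shift along the tool's x, y, z in m, a list of three; "twist": the turn about the tool's y in rad. A call has 1 to 12 rows; each row shifts and turns the commanded pose from where the row before left it, along the tool's axes as they then stand; what a row does not reach is not made up. A row lasts 1/12 s, in which the tool goes at most 41.7 mm and 7.16 degrees, less where a joint would pass 70% of its speed; a pose out of reach is approached as far as the arm can. A call with a gripper value outside its range is refused whole. "gripper" is the opening, from -1 (shut) to 1 (fully open), set as the call begins (left out, the last holds). The fingers move at their own pace and stop on an object; the grip force is fixed at half the most. Time passes only in rows, so rows that do not move let the fingers close. It gives the time, the measured TCP pose, the force and the opening at its end, in the units of the state.
- ctrl.state(): the state, without advancing time (a new reading comes with each control period).
- ctrl.camera(name): name is "side" or "top" or "wrist"; returns the picture (480x640x3 uint8, red, green, blue); there is no depth.
- ctrl.camera_params(name): a dict with "K" (3x3 intrinsics, pixels), "cam_to_world" (4x4, takes a point from camera to world coordinates). Camera axes: x right, y down, z forward; pixel columns grow to the right and rows downward; lengths in mm; the calibration is good to about 2 mm. A picture is of the moment at which its call begins: read the wrist's pose just before it. camera_params takes no time and is no camera call; for the wrist camera it gives the pose at the moment of the call.
- ctrl.close_job(): hands the job in, once; it reports no verdict.
The state is a dict: "t": time; "q": joint angles; "qd": joint speeds; "effort": joint torques, N m; "tcp_pos": TCP position; "tcp_rot": TCP orientation; "ft_force": force on the tool from outside, world axes, zero at the start; "torque": the same for the moment, N m; "finger_gap": finger opening in mm.
Only numpy, scipy, OpenCV 4.12 (cv2) and the standard library are available. Lean on these libraries where they do the work, as an engineer would, in place of code of your own. Each camera call takes 0.05 s, during which the arm holds its last target. There are 200 camera calls.

## Working session

There is one attempt and no reset: what is moved stays moved. The work goes in short steps, Python scripts to look and compute and a tool call to move; the robot and the scene stay as the last step left them, time stands still between calls to the robot, and variables do not carry over. Pictures are saved under pics/ and viewed, about 8 in all and at most 12, crops included, and the job is handed in when it is done.

Besides the shell and the picture viewer there is one more tool, called after "Call:" in YAML: its name, and indented under it one key for each argument. play_rows: Moves the arm, as the interface text tells. Its arguments: {"type":"object","properties":{"increments":{"type":"array"},"gripper":{"type":"number"}},"required":["increments"]}

```bash
mkdir -p pics; ls; cat > h.py <<'E'
import numpy as np, cv2
from workcell import ctrl
from scipy.spatial.transform import Rotation as R
def ray(p,u,v):
    K=np.array(p["K"]);T=np.array(p["cam_to_world"])
    d=T[:3,:3]@np.linalg.solve(K,[u,v,1.]);return T[:3,3],d
def atz(p,u,v,z):
    o,d=ray(p,u,v);return o+d*(z-o[2])/d[2]
def tri(a,b):
    A=[];B=[]
    for o,d in (a,b):
        d=d/np.linalg.norm(d);P=np.eye(3)-np.outer(d,d);A.append(P);B.append(P@o)
    x=np.linalg.lstsq(np.vstack(A),np.hstack(B),rcond=None)[0]
    return x
def proj(p,X):
    T=np.linalg.inv(np.array(p["cam_to_world"]));c=T[:3,:3]@np.array(X)+T[:3,3]
    q=np.array(p["K"])@c;return q[:2]/q[2]
def rot(): 
    w,x,y,z=ctrl.state()["tcp_rot"];return R.from_quat([x,y,z,w]).as_matrix()
E
python3 - <<'E'
from h import *
s=ctrl.state();print(s);print(rot().round(3));print(ctrl.grip_point_offset)
for n in("top","side","wrist"):
    im=ctrl.camera(n);cv2.imwrite(f"pics/{n}0.png",im[:,:,::-1]);p=ctrl.camera_params(n);print(n,np.array(p["K"]).round(1).tolist(),np.array(p["cam_to_world"]).round(3).tolist())
E
```

```text
pics
{'t': 0.0, 'q': array([-1.43147992,  0.59213541,  0.04828548,  1.60981503, -0.03328933,
        0.94267822, -0.03370883]), 'qd': array([-0.00054053,  0.00310222,  0.00084483,  0.00088986, -0.00065324,
       -0.00112496, -0.00050967]), 'effort': array([ 1.46196926e-04, -5.48703718e+01,  1.54646784e+00, -1.98113626e+01,
        9.34828859e-03,  8.85318354e-03, -9.36749728e-06]), 'tcp_pos': array([167.06950225, 704.64930886, 230.13154436]), 'tcp_rot': array([-0.70153684,  0.70311215, -0.0821422 ,  0.08204892]), 'ft_force': array([ 1.04886697, -0.18189753, -0.43916017]), 'torque': array([0.03515442, 0.00076961, 0.00946715]), 'finger_gap': 85.30574336006238}
[[ 0.973 -0.     0.231]
 [-0.231 -0.002  0.973]
 [ 0.    -1.    -0.002]]
18.700000000000003
top [[606.5, 0.0, 320.8], [0.0, 606.5, 251.2], [0.0, 0.0, 1.0]] [[-0.025, -0.992, 0.127, 332.396], [-1.0, 0.025, -0.002, 26.879], [-0.002, -0.127, -0.992, 1657.294], [0.0, 0.0, 0.0, 1.0]]
side [[545.0, 0.0, 319.5], [0.0, 545.0, 243.8], [0.0, 0.0, 1.0]] [[-0.982, -0.127, 0.14, 391.061], [-0.189, 0.608, -0.771, 921.391], [0.013, -0.784, -0.621, 814.598], [0.0, 0.0, 0.0, 1.0]]
wrist [[344.5, 0.0, 317.0], [0.0, 344.5, 236.3], [0.0, 0.0, 1.0]] [[0.23, 0.924, 0.307, 88.006], [0.973, -0.218, -0.075, 723.015], [-0.002, 0.316, -0.949, 373.222], [0.0, 0.0, 0.0, 1.0]]
```

View pics/top0.png

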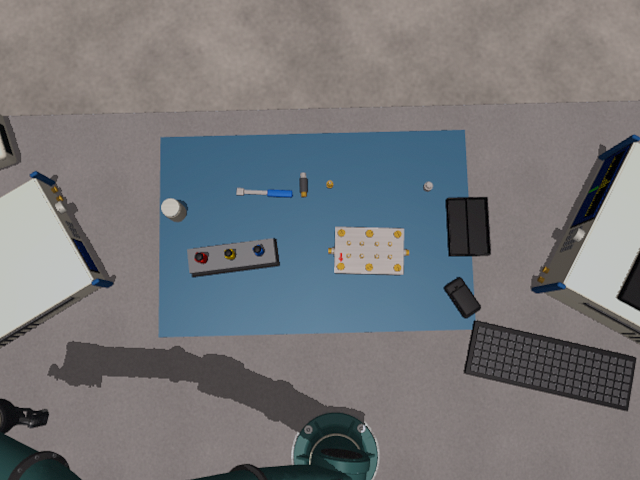

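View pics/side0.png

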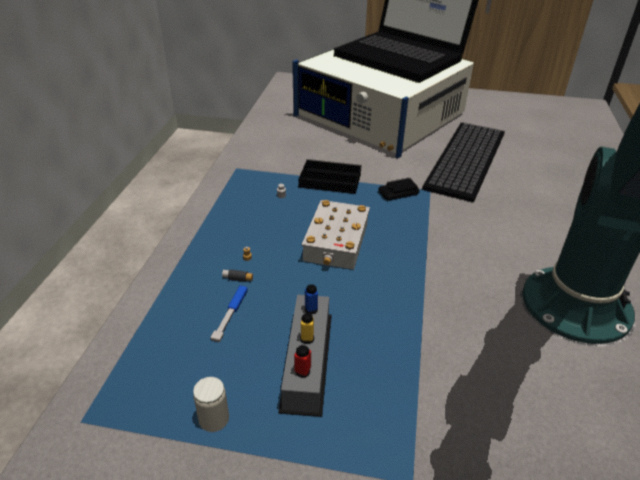

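```bash
python3 - <<'E'
from h import *
t=ctrl.camera_params("top");s=ctrl.camera_params("side")
for n,a,b in(("red cap",(201,256),(303,350)),("yellow",(229,253),(308,319)),("blue",(258,249),(312,290)),("loose",(340,267),(362,209)),("scr far",(398,234),(326,203))):
    print(n,tri(ray(t,*a),ray(s,*b)).round(1))
for z,u,v in((112,201,256),(112,229,253),(112,258,249),(62,340,267),(62,369,267),(62,397,267),(62,341,232),(62,398,234)):print(atz(t,u,v,z).round(1))
a=cv2.imread("pics/top0.png");b=cv2.imread("pics/side0.png")
o=np.hstack([cv2.resize(a[210:290,320:420],(500,400),interpolation=3),np.zeros((400,5,3),np.uint8),cv2.resize(b[195:275,280:340+40],(290,400) if 0 else (295,236)) if 0 else cv2.resize(b[195:275,295:375],(295,400),interpolation=3)[:, :295]])
cv2.imwrite("pics/c1.png",o)
E
```

```text
red cap [524.8 332.5 110.2]
yellow [531.  260.6 109.5]
blue [539.3 185.8 109.5]
loose [478.3 -22.1 163.2]
scr far [ 578.  -182.9   56.9]
[526.  332.2 112. ]
[531.9 260.3 112. ]
[540.4 185.7 112. ]
[493.7 -25.3  62. ]
[ 491.7 -101.9   62. ]
[ 489.9 -175.9   62. ]
[587.2 -30.7  62. ]
[ 578.  -182.1   62. ]
```

View pics/c1.png

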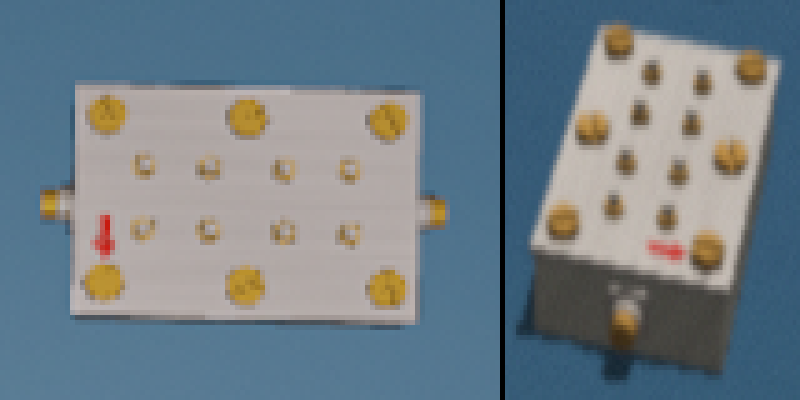

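Call:
play_rows:
  increments:
    - {"translation":[0.031,0,-0.02],"twist":0}
    - {"translation":[0.031,0,-0.02],"twist":0}
    - {"translation":[0.031,0,-0.02],"twist":0}
    - {"translation":[0.031,0,-0.02],"twist":0}
    - {"translation":[0.031,0,-0.02],"twist":0}
    - {"translation":[0.031,0,-0.02],"twist":0}
    - {"translation":[0.031,0,-0.02],"twist":0}
    - {"translation":[0.031,0,-0.02],"twist":0}
    - {"translation":[0.031,0,-0.02],"twist":0}
    - {"translation":[0.031,0,-0.02],"twist":0}
    - {"translation":[0.031,0,-0.02],"twist":0}
    - {"translation":[0.031,0,-0.02],"twist":0}

```text
t: 1.15
tcp_pos: [474.7, 384.5, 231.2]
tcp_rot: [-0.702, 0.702, -0.082, 0.082]
ft_force: [0.2, 0.4, 0.6]
finger_gap: 85.5
```

Call:
play_rows:
  increments:
    - {"translation":[0.031,0,-0.02],"twist":0}
    - {"translation":[0.031,0,-0.02],"twist":0}
    - {"translation":[0,0,0],"twist":0}
    - {"translation":[0,0,0],"twist":0}
    - {"translation":[0,0,0],"twist":0}
  gripper: 0.2

```text
t: 1.57
tcp_pos: [524.5, 333.1, 231.0]
tcp_rot: [0.702, -0.702, 0.083, -0.082]
ft_force: [-0.3, 0.1, 0.2]
finger_gap: 51.2
```

```bash
python3 - <<'E'
from h import *
p=ctrl.camera_params("wrist");im=ctrl.camera("wrist");s=ctrl.state();print(s["tcp_pos"],s["finger_gap"],s["q"].round(2),rot().round(3))
np.save("p1.npy",{k:np.array(v) for k,v in p.items()},allow_pickle=True)
cv2.imwrite("pics/w1.png",im[:,:,::-1]);print(proj(p,[525,332,112]),proj(p,[525,332,60]))
E
```

```text
[523.76373127 334.1568315  231.03926332] 51.43460829673507 [-0.7   0.46  0.08  1.85 -0.05  0.83  0.75] [[ 0.973 -0.001  0.229]
 [-0.229  0.001  0.973]
 [-0.001 -1.     0.   ]]
[316.95106202 230.32656449] [316.99103814 213.83887991]
```

View pics/w1.png

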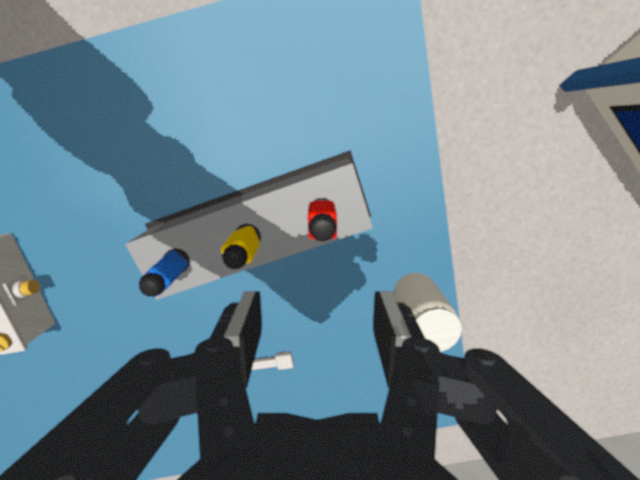

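```bash
python3 - <<'E'
from h import *
p=np.load("p1.npy",allow_pickle=True).item()
im=cv2.imread("pics/w1.png")
cv2.imwrite("pics/w1c.png",cv2.resize(im[180:255,272:372],(800,600),interpolation=2))
print(atz(p,322,227,112),proj(p,[525,332,10]))
t=ctrl.camera_params("top")
print(tri(ray(p,322,227),ray(t,201,256)))
E
```

```text
[523.23154416 336.53811611 112.        ] [317.01944945 202.12097   ]
[528.11117354 335.56944542  95.30872556]
```

View pics/w1c.png

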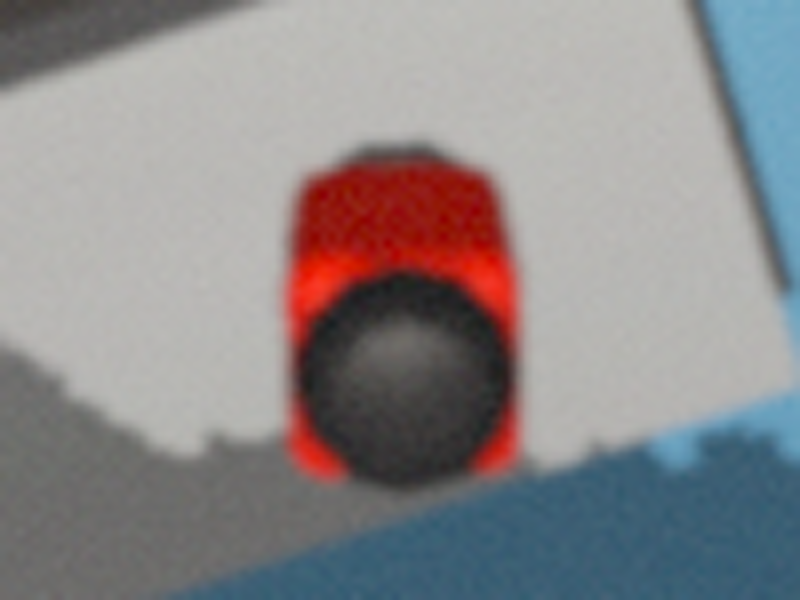

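Call:
play_rows:
  increments:
    - {"translation":[0,0.03,0],"twist":0}
    - {"translation":[0,0.035,0],"twist":0}
    - {"translation":[0,0.035,0],"twist":0}
    - {"translation":[0,0.03,0],"twist":0}
    - {"translation":[0,0.02,0],"twist":0}
    - {"translation":[0,0.011,0],"twist":0}
    - {"translation":[0,0,0],"twist":0}
    - {"translation":[0,0,0],"twist":0}

```text
t: 2.28
tcp_pos: [524.3, 334.2, 70.4]
tcp_rot: [0.703, -0.702, 0.082, -0.081]
ft_force: [0.4, 0.5, -0.6]
finger_gap: 51.0
```

Call:
play_rows:
  increments:
    - {"translation":[0,0,0],"twist":0}
    - {"translation":[0,0,0],"twist":0}
    - {"translation":[0,0,0],"twist":0}
    - {"translation":[0,0,0],"twist":0}
    - {"translation":[0,0,0],"twist":0}
    - {"translation":[0,0,0],"twist":0}
    - {"translation":[0,0,0],"twist":0}
    - {"translation":[0,0,0],"twist":0}
  gripper: -1

```text
t: 2.95
tcp_pos: [526.2, 334.0, 72.2]
tcp_rot: [0.703, -0.701, 0.081, -0.083]
ft_force: [-1.4, 0.4, 6.7]
finger_gap: 23.5
```

Call:
play_rows:
  increments:
    - {"translation":[0,-0.01,0],"twist":0}
    - {"translation":[0,-0.02,0],"twist":0}
    - {"translation":[0,-0.03,0],"twist":0}
    - {"translation":[0,-0.035,0],"twist":0}
    - {"translation":[0,-0.025,0],"twist":0}
    - {"translation":[0,-0.01,0],"twist":0}
    - {"translation":[0,0,0],"twist":0}
    - {"translation":[0,0,0],"twist":0}

```text
t: 3.62
tcp_pos: [524.4, 332.4, 200.1]
tcp_rot: [-0.702, 0.702, -0.082, 0.082]
ft_force: [-0.1, 0.0, -1.9]
finger_gap: 23.1
```

Call:
play_rows:
  increments:
    - {"translation":[0.004,0,-0.016],"twist":0}
    - {"translation":[0.008,0,-0.034],"twist":0}
    - {"translation":[0.008,0,-0.034],"twist":0}
    - {"translation":[0.008,0,-0.034],"twist":0}
    - {"translation":[0.008,0,-0.034],"twist":0}
    - {"translation":[0.008,0,-0.034],"twist":0}
    - {"translation":[0.008,0,-0.034],"twist":0}
    - {"translation":[0.008,0,-0.034],"twist":0}
    - {"translation":[0.008,0,-0.034],"twist":0}
    - {"translation":[0.008,0,-0.034],"twist":0}
    - {"translation":[0.008,0,-0.034],"twist":0}
    - {"translation":[0.008,0,0],"twist":0}

```text
t: 4.62
tcp_pos: [527.3, -45.1, 198.2]
tcp_rot: [-0.7, 0.704, -0.089, 0.084]
ft_force: [-0.2, -0.3, -1.3]
finger_gap: 23.1
```

Call:
play_rows:
  increments:
    - {"translation":[0,0.02,0],"twist":0}
    - {"translation":[0,0,0],"twist":0}
    - {"translation":[0,0,0],"twist":0}
    - {"translation":[0,0,0],"twist":0}
    - {"translation":[0,0,0],"twist":0}

```text
t: 5.03
tcp_pos: [531.9, -34.3, 180.3]
tcp_rot: [-0.702, 0.702, -0.082, 0.081]
ft_force: [-0.3, -0.3, -0.8]
finger_gap: 23.2
```

```bash
python3 - <<'E'
from h import *
p=ctrl.camera_params("wrist");im=ctrl.camera("wrist");s=ctrl.state();print(s["tcp_pos"],s["finger_gap"],s["q"].round(2),s["ft_force"],rot().round(3))
np.save("p2.npy",{k:np.array(v) for k,v in p.items()},allow_pickle=True)
cv2.imwrite("pics/w2.png",im[:,:,::-1])
c=proj(p,[494,-25,63]);print(c);d=s["tcp_pos"]+[0,0,-60];print("tip",proj(p,d))
x,y=(c-[80,60]).astype(int);x=max(x,0);y=max(y,0)
cv2.imwrite("pics/w2c.png",cv2.resize(im[y:y+150,x-20:x+180,::-1],(800,600),interpolation=2));print(x-20,y)
E
```

```text
[532.27569241 -34.24655329 180.56539937] 23.366795921115017 [-0.1   0.42  0.1   2.09 -0.07  0.63  1.39] [ 0.50852931 -0.81761042 -0.31106513] [[ 0.973  0.     0.23 ]
 [-0.23   0.     0.973]
 [ 0.    -1.     0.   ]]
[318.68398061 180.61251269]
tip [318.58026488 257.53963007]
218 120
```

View pics/w2c.png

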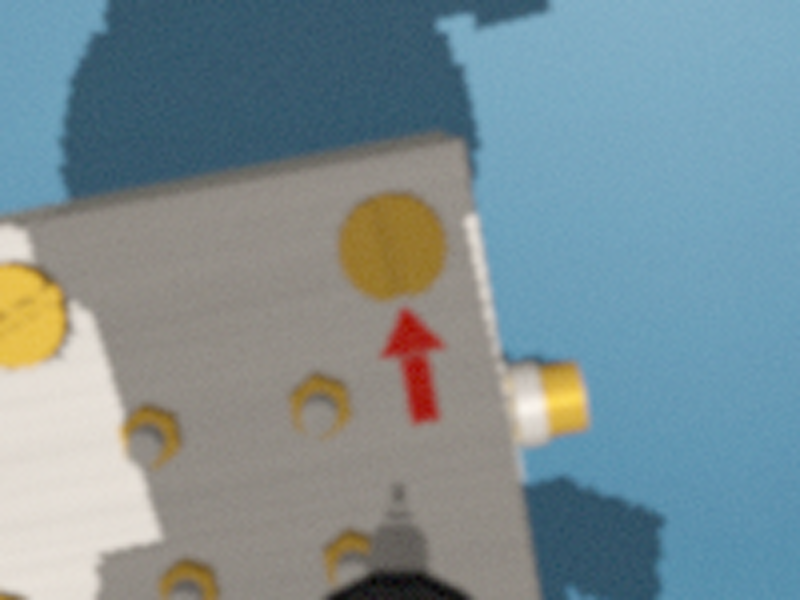

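```bash
python3 - <<'E'
from h import *
p=np.load("p2.npy",allow_pickle=True).item();M=rot();tcp=ctrl.state()["tcp_pos"]
f=lambda u,v,z:(M.T@(atz(p,u,v,z)-tcp)).round(2)
g=lambda a,b,z:f(218+a/4,120+b/4,z)
s=g(392,246,63.3);print("screw tool",s, atz(p,316,181.5,63.3))
a,b=g(380,205,63.3),g(405,285,63.3);print("slot",a,b,np.arctan2((b-a)[2],(b-a)[0]))
for z in(118,120,122):print("tipnear",g(399,487,z))
a,b=g(403,308,55),g(426,420,55);print("arrow ang",np.arctan2((b-a)[2],(b-a)[0]))
im=cv2.imread("pics/w2.png");cv2.imwrite("pics/w2d.png",np.hstack([cv2.resize(im[225:270,300:340],(400,450),interpolation=2),cv2.resize(im[162:200,297:337],(400,450) if 0 else (400,380),interpolation=2) if 0 else cv2.resize(im[160:205,297:337],(400,450),interpolation=2)]))
E
```

```text
screw tool [-38.76 117.26  -1.82] [494.14094553 -27.11509059  63.3       ]
slot [-46.43 117.26  -4.07] [-31.33 117.26   0.65] 0.3029602831561256
tipnear [-9.69 62.56 -0.54]
tipnear [-10.38  60.56  -0.54]
tipnear [-11.08  58.56  -0.54]
arrow ang 0.20189477961541114
```

View pics/w2d.png

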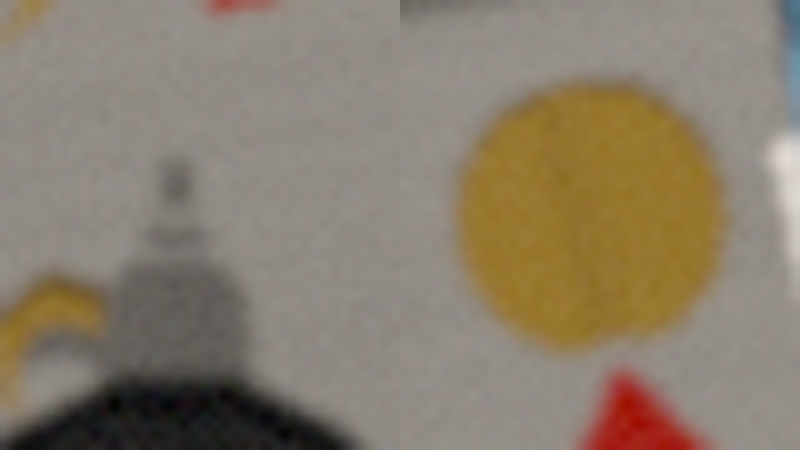

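Call:
play_rows:
  increments:
    - {"translation":[0,0,0],"twist":-0.09}
    - {"translation":[0,0,0],"twist":-0.09}
    - {"translation":[0,0,0],"twist":-0.09}
    - {"translation":[-0.006,0.01,0.002],"twist":0}
    - {"translation":[-0.006,0.012,0.003],"twist":0}
    - {"translation":[-0.006,0.012,0.002],"twist":0}
    - {"translation":[-0.006,0.012,0.002],"twist":0}
    - {"translation":[0,0,0],"twist":0}
    - {"translation":[0,0,0],"twist":0}
    - {"translation":[0,0,0],"twist":0}
    - {"translation":[0,0,0],"twist":0}

```text
t: 6.0
tcp_pos: [509.5, -26.6, 135.3]
tcp_rot: [-0.707, 0.707, 0.014, -0.012]
ft_force: [0.1, -0.1, -1.3]
finger_gap: 23.3
```

```bash
python3 - <<'E'
from h import *
S=[]
for i in range(4):
    p=ctrl.camera_params("wrist");im=ctrl.camera("wrist");s=ctrl.state();S.append(s["tcp_pos"])
print(np.array(S).round(1).tolist(),s["q"].round(2),s["ft_force"],rot().round(3))
np.save("p3.npy",{k:np.array(v) for k,v in p.items()},allow_pickle=True)
cv2.imwrite("pics/w3.png",im[:,:,::-1])
c=proj(p,[494.1,-27.1,63]);print(c);x,y=(c-[40,35]).astype(int)
cv2.imwrite("pics/w3c.png",cv2.resize(im[y:y+80,x:x+80,::-1],(600,600),interpolation=2));print(x,y)
E
```

```text
[[509.4, -26.7, 135.3], [509.1, -26.7, 135.1], [508.9, -26.7, 135.0], [508.7, -26.7, 134.8]] [-0.05  0.47  0.02  2.17 -0.02  0.5   1.59] [-0.30105539 -0.9488687  -0.61634019] [[ 0.999  0.001 -0.037]
 [ 0.037 -0.     0.999]
 [ 0.001 -1.    -0.   ]]
[318.53591719 229.13417525]
278 194
```

View pics/w3c.png

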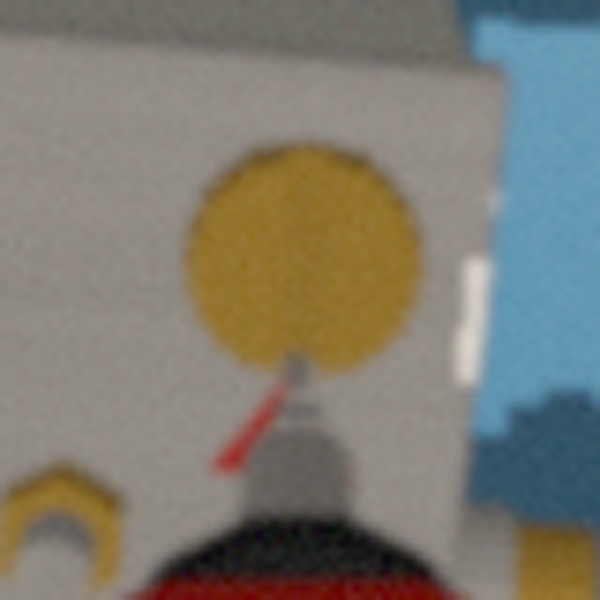

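```bash
python3 - <<'E'
from h import *
p=np.load("p3.npy",allow_pickle=True).item();M=rot();tcp=ctrl.state()["tcp_pos"]
f=lambda u,v,z:(M.T@(atz(p,u,v,z)-tcp)).round(2)
g=lambda a,b,z:f(278+a/7.5,194+b/7.5,z)
print("screw",g(305,260,63.3),"edges",g(187,260,63.3),g(421,260,63.3),g(305,146,63.3),"slot",g(300,165,63.3),g(298,340,63.3))
for h in(58.5,60.5,62.5):print("tipnear",g(296,353,tcp[2]-h))
for n in("side","top"):
    P=ctrl.camera_params(n);im=ctrl.camera(n)
    cv2.imwrite(f"pics/{n}3.png",im[:,:,::-1]);print(n,proj(P,tcp+M@[-4,60,0]),proj(P,tcp))
E
```

```text
screw [-15.1   71.53   0.23] edges [-15.09  71.53 -10.02] [-15.11  71.53  10.3 ] [-25.31  71.51   0.21] slot [-23.63  71.52  -0.22] [-7.75 71.54 -0.37]
tipnear [-11.09  58.49  -0.56]
tipnear [-10.39  60.49  -0.56]
tipnear [-9.7  62.49 -0.56]
side [345.71414017 238.81203771] [345.0846839  216.55443283]
top [340.61303454 262.27829428] [341.23926807 258.14838914]
```

Call:
play_rows:
  increments:
    - {"translation":[-0.0055,0.002,0.0003],"twist":0}
    - {"translation":[-0.005,0.003,0.0002],"twist":0}
    - {"translation":[0,0.002,0],"twist":0}
    - {"translation":[0,0,0],"twist":0}
    - {"translation":[0,0,0],"twist":0}
    - {"translation":[0,0,0],"twist":0}
    - {"translation":[0,0,0],"twist":0}

```text
t: 6.88
tcp_pos: [497.9, -26.5, 127.4]
tcp_rot: [0.707, -0.707, -0.013, 0.013]
ft_force: [-0.5, -0.2, -0.7]
finger_gap: 23.3
```

Call:
play_rows:
  increments:
    - {"translation":[0,0.0005,0],"twist":0}
    - {"translation":[0,0.0005,0],"twist":0}
    - {"translation":[0,0.0005,0],"twist":0}
    - {"translation":[0,0.0005,0],"twist":0}
    - {"translation":[0,0,0],"twist":0}
    - {"translation":[0,0,0],"twist":0}

```text
t: 7.38
tcp_pos: [497.5, -26.5, 125.3]
tcp_rot: [-0.707, 0.707, 0.013, -0.013]
ft_force: [0.3, -0.5, -1.0]
finger_gap: 23.2
```

Call:
play_rows:
  increments:
    - {"translation":[0,0.0005,0],"twist":0}
    - {"translation":[0,0,0],"twist":0}
    - {"translation":[0,0.0005,0],"twist":0}
    - {"translation":[0,0,0],"twist":0}
    - {"translation":[0,0,0],"twist":0}

```text
t: 7.8
tcp_pos: [497.5, -26.5, 124.3]
tcp_rot: [-0.707, 0.707, 0.013, -0.013]
ft_force: [0.2, 0.3, -0.8]
finger_gap: 23.6
```

Call:
play_rows:
  increments:
    - {"translation":[0,0.0005,0],"twist":0}
    - {"translation":[0,0,0],"twist":0}
    - {"translation":[0,0.0005,0],"twist":0}
    - {"translation":[0,0,0],"twist":0}
    - {"translation":[0,0,0],"twist":0}

```text
t: 8.22
tcp_pos: [497.5, -26.6, 123.3]
tcp_rot: [-0.707, 0.707, 0.013, -0.013]
ft_force: [0.3, 0.0, -1.3]
finger_gap: 23.5
```

Call:
play_rows:
  increments:
    - {"translation":[0,0.0005,0],"twist":0}
    - {"translation":[0,0,0],"twist":0}
    - {"translation":[0,0.0005,0],"twist":0}
    - {"translation":[0,0,0],"twist":0}
    - {"translation":[0,0,0],"twist":0}

```text
t: 8.63
tcp_pos: [497.5, -26.5, 122.3]
tcp_rot: [0.707, -0.707, -0.013, 0.013]
ft_force: [-0.3, 0.2, -0.6]
finger_gap: 23.5
```

Call:
play_rows:
  increments:
    - {"translation":[0,0.0005,0],"twist":0}
    - {"translation":[0,0,0],"twist":0}
    - {"translation":[0,0,0],"twist":0}

```text
t: 8.88
tcp_pos: [497.5, -26.5, 121.8]
tcp_rot: [-0.707, 0.707, 0.013, -0.013]
ft_force: [-0.3, 0.9, -1.0]
finger_gap: 23.2
```

Call:
play_rows:
  increments:
    - {"translation":[0,0.0005,0],"twist":0}
    - {"translation":[0,0,0],"twist":0}
    - {"translation":[0,0,0],"twist":0}

```text
t: 9.13
tcp_pos: [497.6, -26.5, 121.4]
tcp_rot: [-0.707, 0.707, 0.013, -0.013]
ft_force: [0.0, 0.6, 0.7]
finger_gap: 23.6
```

Call:
play_rows:
  increments:
    - {"translation":[0,0.0005,0],"twist":0}
    - {"translation":[0,0,0],"twist":0}
    - {"translation":[0,0,0],"twist":0}

```text
t: 9.38
tcp_pos: [497.7, -26.5, 121.1]
tcp_rot: [0.707, -0.707, -0.013, 0.013]
ft_force: [-1.4, -0.2, 3.2]
finger_gap: 23.3
```

Call:
play_rows:
  increments:
    - {"translation":[0,0.0004,0],"twist":0}
    - {"translation":[0,0,0],"twist":0}
    - {"translation":[0,0,0],"twist":0}

```text
t: 9.63
tcp_pos: [497.8, -26.5, 120.9]
tcp_rot: [0.707, -0.707, -0.013, 0.013]
ft_force: [-1.0, -0.1, 6.4]
finger_gap: 23.0
```

```bash
cat > st.py <<'E'
from h import *
F=[];T=[];P=[]
for i in range(6):
    ctrl.camera_params("wrist");ctrl.camera("top");s=ctrl.state();F.append(s["ft_force"]);T.append(s["torque"]);P.append(s["tcp_pos"])
M=rot();print("F",np.mean(F,0).round(2),"T",np.mean(T,0).round(3),np.std(T,0).round(3),"P",np.mean(P,0).round(1),"yaw",np.arctan2(M[1,0],M[0,0]).round(3),s["q"][6].round(2),"effort7",s["effort"][6])
E
python3 st.py
```

```text
F [-1.12  0.15  6.92] T [0.034 0.359 0.012] [0.038 0.028 0.022] P [497.7 -26.5 120.9] yaw 0.037 1.59 effort7 0.00042665387809392996
```

Call:
play_rows:
  increments:
    - {"translation":[1e-05,7e-05,-0.00023],"twist":0.05}
    - {"translation":[0,0,0],"twist":0}
    - {"translation":[2e-05,7e-05,-0.00023],"twist":0.05}
    - {"translation":[0,0,0],"twist":0}

```text
t: 10.27
tcp_pos: [498.0, -27.0, 120.9]
tcp_rot: [0.707, -0.707, 0.022, -0.023]
ft_force: [-1.3, 0.6, 7.7]
finger_gap: 23.3
```

```bash
python3 st.py
```

```text
F [-0.51  0.04  7.13] T [0.029 0.32  0.004] [0.025 0.039 0.007] P [498.  -27.  120.9] yaw -0.063 1.52 effort7 -0.011774493323173374
```

Call:
play_rows:
  increments:
    - {"translation":[1e-05,0,-0.00023],"twist":0.05}
    - {"translation":[0,0,0],"twist":0}
    - {"translation":[2e-05,0,-0.00023],"twist":0.05}
    - {"translation":[0,0,0],"twist":0}

```text
t: 10.9
tcp_pos: [498.2, -27.4, 120.9]
tcp_rot: [0.705, -0.705, 0.058, -0.059]
ft_force: [-0.8, 0.2, 7.0]
finger_gap: 23.2
```

```bash
python3 st.py
```

```text
F [-1.11  0.23  6.83] T [0.076 0.241 0.011] [0.02  0.02  0.029] P [498.3 -27.4 120.9] yaw -0.163 1.45 effort7 -0.013841661857441068
```

```bash
python3 - <<'E'
from h import *
im=ctrl.camera("wrist")
im2=ctrl.camera("side");P=ctrl.camera_params("side");c=proj(P,[494,-27,63]);x,y=(c-[20,20]).astype(int);print(x,y)
a=cv2.resize(im[205:265,287:347,::-1],(600,600),interpolation=2)
cv2.imwrite("pics/w4.png",a)
E
```

```text
330 223
```

View pics/w4.png

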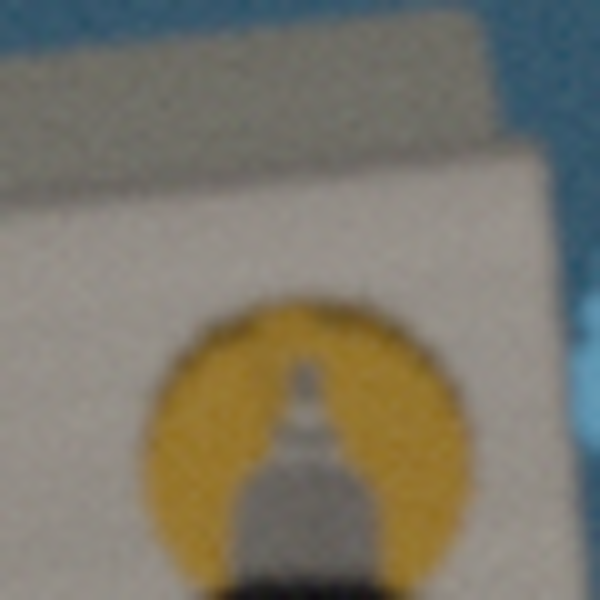

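Call:
play_rows:
  increments:
    - {"translation":[1e-05,0,-0.00023],"twist":0.05}
    - {"translation":[0,0,0],"twist":0}
    - {"translation":[2e-05,0,-0.00023],"twist":0.05}
    - {"translation":[0,0,0],"twist":0}

```text
t: 11.63
tcp_pos: [498.2, -27.7, 120.9]
tcp_rot: [0.701, -0.701, 0.093, -0.094]
ft_force: [-0.4, 1.3, 6.6]
finger_gap: 23.3
```

```bash
python3 st.py
```

```text
F [-0.46  0.62  7.09] T [0.128 0.244 0.043] [0.029 0.039 0.024] P [498.2 -27.7 120.9] yaw -0.262 1.39 effort7 -0.05937135312706232
```

Call:
play_rows:
  increments:
    - {"translation":[1e-05,7e-05,-0.00023],"twist":0.05}
    - {"translation":[0,0,0],"twist":0}
    - {"translation":[2e-05,7e-05,-0.00023],"twist":0.05}
    - {"translation":[0,0,0],"twist":0}

```text
t: 12.27
tcp_pos: [498.1, -28.1, 120.8]
tcp_rot: [0.696, -0.695, 0.127, -0.128]
ft_force: [-0.5, 0.6, 7.6]
finger_gap: 23.3
```

```bash
python3 st.py
```

```text
F [-0.89  0.35  6.73] T [0.19  0.255 0.058] [0.018 0.041 0.029] P [498.1 -28.1 120.8] yaw -0.362 1.32 effort7 -0.06361587904393673
```

Call:
play_rows:
  increments:
    - {"translation":[1e-05,7e-05,-0.00023],"twist":0.05}
    - {"translation":[2e-05,7e-05,-0.00023],"twist":0.05}
    - {"translation":[1e-05,7e-05,-0.00023],"twist":0.05}
    - {"translation":[2e-05,7e-05,-0.00023],"twist":0.05}
    - {"translation":[1e-05,7e-05,-0.00023],"twist":0.05}
    - {"translation":[2e-05,7e-05,-0.00023],"twist":0.05}
    - {"translation":[0,0,0],"twist":0}
    - {"translation":[0,0,0],"twist":0}

```text
t: 13.23
tcp_pos: [497.5, -29.1, 120.3]
tcp_rot: [0.669, -0.668, 0.229, -0.23]
ft_force: [-1.1, 0.6, 6.3]
finger_gap: 23.4
```

```bash
python3 st.py
```

```text
F [-0.67  1.54  6.7 ] T [0.303 0.236 0.044] [0.031 0.045 0.028] P [497.5 -29.1 120.3] yaw -0.662 1.11 effort7 -0.062451541889458895
```

Call:
play_rows:
  increments:
    - {"translation":[1e-05,7e-05,-0.00023],"twist":0.05}
    - {"translation":[2e-05,7e-05,-0.00023],"twist":0.05}
    - {"translation":[1e-05,7e-05,-0.00023],"twist":0.05}
    - {"translation":[2e-05,7e-05,-0.00023],"twist":0.05}
    - {"translation":[1e-05,7e-05,-0.00023],"twist":0.05}
    - {"translation":[2e-05,7e-05,-0.00023],"twist":0.05}
    - {"translation":[1e-05,7e-05,-0.00023],"twist":0.05}
    - {"translation":[2e-05,7e-05,-0.00023],"twist":0.05}
    - {"translation":[0,0,0],"twist":0}
    - {"translation":[0,0,0],"twist":0}

```text
t: 14.37
tcp_pos: [496.3, -30.1, 119.7]
tcp_rot: [0.61, -0.609, 0.358, -0.358]
ft_force: [-0.0, 1.7, 7.0]
finger_gap: 23.3
```

```bash
python3 st.py
```

```text
F [-0.45  1.89  7.19] T [0.501 0.159 0.058] [0.026 0.026 0.019] P [496.3 -30.1 119.7] yaw -1.062 0.84 effort7 -0.062737378757447
```

Still turning evenly. Closing in on the stop with smaller steps.

Call:
play_rows:
  increments:
    - {"translation":[1e-05,6e-05,-0.00018],"twist":0.04}
    - {"translation":[1e-05,6e-05,-0.00018],"twist":0.04}
    - {"translation":[1e-05,6e-05,-0.00018],"twist":0.04}
    - {"translation":[1e-05,6e-05,-0.00018],"twist":0.04}
    - {"translation":[1e-05,6e-05,-0.00018],"twist":0.04}
    - {"translation":[0,0,0],"twist":0}
    - {"translation":[0,0,0],"twist":0}

```text
t: 15.25
tcp_pos: [495.6, -30.4, 119.5]
tcp_rot: [0.572, -0.57, 0.417, -0.417]
ft_force: [0.5, 1.9, 6.9]
finger_gap: 23.3
```

```bash
python3 st.py
```

```text
F [-0.39  1.63  7.29] T [0.55  0.135 0.042] [0.017 0.03  0.028] P [495.6 -30.4 119.5] yaw -1.262 0.7 effort7 -0.06407212698832154
```

Call:
play_rows:
  increments:
    - {"translation":[1e-05,6e-05,-0.00018],"twist":0.04}
    - {"translation":[0,0,0],"twist":0}
    - {"translation":[0,0,0],"twist":0}

```text
t: 15.8
tcp_pos: [495.5, -30.4, 119.4]
tcp_rot: [0.563, -0.562, 0.428, -0.429]
ft_force: [-0.1, 1.4, 6.9]
finger_gap: 23.6
```

```bash
python3 st.py
```

```text
F [-0.1   1.81  6.92] T [0.573 0.111 0.057] [0.029 0.034 0.018] P [495.5 -30.4 119.4] yaw -1.302 0.68 effort7 -0.06488220999017358
```

```bash
sed -i 's/range(6)/range(2)/' st.py; python3 st.py
```

```text
F [-0.27  1.35  6.99] T [0.573 0.082 0.095] [0.005 0.048 0.004] P [495.5 -30.4 119.4] yaw -1.302 0.68 effort7 -0.0648969691246748
```

Call:
play_rows:
  increments:
    - {"translation":[1e-05,4e-05,-0.00014],"twist":0.03}
    - {"translation":[0,0,0],"twist":0}

```text
t: 16.37
tcp_pos: [495.4, -30.5, 119.4]
tcp_rot: [0.557, -0.555, 0.437, -0.437]
ft_force: [-0.5, 2.1, 7.5]
finger_gap: 23.6
```

```bash
python3 st.py
```

```text
F [0.18 2.04 7.27] T [0.563 0.142 0.054] [0.026 0.007 0.027] P [495.4 -30.5 119.3] yaw -1.332 0.66 effort7 -0.07078231545165181
```

Call:
play_rows:
  increments:
    - {"translation":[1e-05,4e-05,-0.00014],"twist":0.03}
    - {"translation":[0,0,0],"twist":0}

```text
t: 16.63
tcp_pos: [495.3, -30.5, 119.3]
tcp_rot: [0.55, -0.549, 0.445, -0.445]
ft_force: [-0.5, 1.6, 7.0]
finger_gap: 23.4
```

```bash
python3 st.py
```

```text
F [0.38 2.37 7.41] T [0.594 0.116 0.12 ] [0.04  0.004 0.02 ] P [495.3 -30.5 119.3] yaw -1.362 0.64 effort7 -0.07095325039699674
```

Call:
play_rows:
  increments:
    - {"translation":[1e-05,4e-05,-0.00014],"twist":0.03}
    - {"translation":[0,0,0],"twist":0}

```text
t: 16.9
tcp_pos: [495.1, -30.5, 119.3]
tcp_rot: [0.543, -0.542, 0.453, -0.454]
ft_force: [-0.5, 1.9, 7.4]
finger_gap: 23.1
```

```bash
python3 st.py
```

```text
F [-0.73  1.84  7.43] T [0.593 0.079 0.091] [0.006 0.014 0.009] P [495.1 -30.5 119.3] yaw -1.392 0.62 effort7 -0.07109630852937698
```

Call:
play_rows:
  increments:
    - {"translation":[1e-05,4e-05,-0.00014],"twist":0.03}
    - {"translation":[0,0,0],"twist":0}

```text
t: 17.17
tcp_pos: [495.0, -30.5, 119.2]
tcp_rot: [0.536, -0.535, 0.462, -0.462]
ft_force: [-0.1, 2.1, 7.0]
finger_gap: 23.6
```

```bash
python3 st.py
```

```text
F [-0.48  1.87  7.29] T [0.64  0.054 0.069] [0.019 0.01  0.025] P [495.  -30.5 119.2] yaw -1.422 0.6 effort7 -0.07123938063159585
```

Call:
play_rows:
  increments:
    - {"translation":[1e-05,4e-05,-0.00014],"twist":0.03}
    - {"translation":[0,0,0],"twist":0}

```text
t: 17.43
tcp_pos: [494.9, -30.5, 119.2]
tcp_rot: [0.529, -0.528, 0.47, -0.47]
ft_force: [0.4, 1.8, 6.4]
finger_gap: 23.0
```

```bash
python3 st.py
```

```text
F [-0.03  1.93  7.18] T [0.644 0.094 0.045] [0.039 0.029 0.03 ] P [494.9 -30.6 119.2] yaw -1.452 0.57 effort7 -0.07138526067137718
```

Call:
play_rows:
  increments:
    - {"translation":[1e-05,4e-05,-0.00014],"twist":0.03}
    - {"translation":[0,0,0],"twist":0}

```text
t: 17.7
tcp_pos: [494.8, -30.6, 119.2]
tcp_rot: [0.522, -0.521, 0.477, -0.478]
ft_force: [0.7, 2.0, 7.2]
finger_gap: 23.2
```

```bash
python3 st.py
```

```text
F [-0.46  1.67  7.  ] T [0.636 0.06  0.101] [0.004 0.035 0.027] P [494.8 -30.6 119.1] yaw -1.482 0.55 effort7 -0.07154133170843124
```

Call:
play_rows:
  increments:
    - {"translation":[1e-05,4e-05,-0.00014],"twist":0.03}
    - {"translation":[0,0,0],"twist":0}

```text
t: 17.97
tcp_pos: [494.7, -30.6, 119.1]
tcp_rot: [0.515, -0.514, 0.485, -0.485]
ft_force: [-0.2, 1.7, 7.6]
finger_gap: 23.3
```

```bash
python3 st.py
```

```text
F [-0.25  1.73  7.91] T [0.604 0.093 0.087] [0.008 0.008 0.013] P [494.7 -30.6 119.1] yaw -1.511 0.53 effort7 -0.08951317286118865
```

Call:
play_rows:
  increments:
    - {"translation":[1e-05,4e-05,-0.00014],"twist":0.03}
    - {"translation":[0,0,0],"twist":0}

```text
t: 18.23
tcp_pos: [494.5, -30.6, 119.1]
tcp_rot: [0.508, -0.506, 0.493, -0.493]
ft_force: [-0.3, 2.6, 7.8]
finger_gap: 23.4
```

```bash
python3 st.py
```

```text
F [-0.84  1.71  7.35] T [0.651 0.128 0.099] [0.043 0.032 0.024] P [494.6 -30.6 119.1] yaw -1.541 0.51 effort7 -0.11398501228541136
```

Call:
play_rows:
  increments:
    - {"translation":[1e-05,3e-05,-9e-05],"twist":0.02}
    - {"translation":[0,0,0],"twist":0}

```text
t: 18.5
tcp_pos: [494.5, -30.6, 119.1]
tcp_rot: [0.503, -0.501, 0.498, -0.498]
ft_force: [-0.9, 1.9, 8.3]
finger_gap: 23.0
```

```bash
python3 st.py
```

```text
F [0.06 2.33 8.14] T [0.63  0.142 0.133] [0.023 0.017 0.016] P [494.5 -30.6 119.1] yaw -1.561 0.5 effort7 -0.13093752320855856
```

Call:
play_rows:
  increments:
    - {"translation":[0,0,0.00028],"twist":-0.06}
    - {"translation":[0,0,0.00028],"twist":-0.06}
    - {"translation":[0,0,0],"twist":0}
    - {"translation":[0,0,0],"twist":0}

```text
t: 18.93
tcp_pos: [495.0, -30.7, 119.1]
tcp_rot: [0.532, -0.53, 0.467, -0.467]
ft_force: [-0.7, 1.1, 8.2]
finger_gap: 23.2
```

```bash
python3 st.py
```

```text
F [0.2  1.73 7.35] T [0.627 0.084 0.009] [0.006 0.002 0.046] P [495.  -30.7 119.1] yaw -1.442 0.58 effort7 -0.00942287704674527
```

Call:
play_rows:
  increments:
    - {"translation":[0,-0.001,0],"twist":0}
    - {"translation":[0,-0.002,0],"twist":0}
    - {"translation":[0,-0.003,0],"twist":0}
    - {"translation":[0,-0.006,0],"twist":0}
    - {"translation":[0,-0.01,0],"twist":0}
    - {"translation":[0,-0.02,0],"twist":0}
    - {"translation":[0,-0.02,0],"twist":0}
    - {"translation":[0,-0.015,0],"twist":0}
    - {"translation":[0,-0.005,0],"twist":0}
    - {"translation":[0,0,0],"twist":0}

```text
t: 19.87
tcp_pos: [494.5, -31.9, 202.0]
tcp_rot: [0.532, -0.53, 0.466, -0.468]
ft_force: [1.0, 0.3, -1.7]
finger_gap: 23.6
```

Call:
play_rows:
  increments:
    - {"translation":[0,0,0],"twist":-0.1}
    - {"translation":[0,0,0],"twist":-0.1}
    - {"translation":[0,0,0],"twist":-0.1}
    - {"translation":[0,0,0],"twist":-0.1}
    - {"translation":[0,0,0],"twist":-0.1}
    - {"translation":[0,0,0],"twist":-0.1}
    - {"translation":[0,0,0],"twist":-0.1}
    - {"translation":[0,0,0],"twist":-0.1}
    - {"translation":[0,0,0],"twist":-0.1}
    - {"translation":[0,0,0],"twist":-0.1}
    - {"translation":[0,0,0],"twist":-0.1}
    - {"translation":[0,0,0],"twist":-0.11}

```text
t: 20.87
tcp_pos: [492.8, -31.8, 199.4]
tcp_rot: [-0.702, 0.703, -0.081, 0.079]
ft_force: [0.2, 0.0, -0.3]
finger_gap: 23.4
```

Call:
play_rows:
  increments:
    - {"translation":[0,0,0],"twist":0}
    - {"translation":[0,0,0],"twist":0}
    - {"translation":[0,0,0],"twist":0}

```text
t: 21.12
tcp_pos: [493.4, -31.8, 199.9]
tcp_rot: [-0.702, 0.702, -0.083, 0.083]
ft_force: [-0.2, -0.5, -0.8]
finger_gap: 23.1
```

```bash
python3 st.py; python3 - <<'E'
from h import *
s=ctrl.state();M=rot();print((M.T@(np.array([524.8,332.8,200.3])-s["tcp_pos"])).round(1),s["finger_gap"])
p=ctrl.camera_params("wrist");im=ctrl.camera("wrist");c=proj(p,[494.1,-27.1,62]);print(c);x,y=(c-[25,20]).astype(int)
x=int(np.clip(x,0,590));y=int(np.clip(y,0,440))
cv2.imwrite("pics/w5.png",np.hstack([cv2.resize(im[y:y+40,x:x+50,::-1],(400,320),interpolation=2),cv2.resize(im[225:265,293:343,::-1],(400,320),interpolation=2)]))
E
```

```text
F [ 0.19 -0.48 -0.58] T [-0.018  0.02  -0.011] [0.    0.027 0.006] P [493.6 -31.7 200.1] yaw -0.234 1.45 effort7 -0.00745410070521757
[-5.440e+01 -2.000e-01  3.617e+02] 23.310385425444995
[323.51040976 221.92932673]
```

View pics/w5.png

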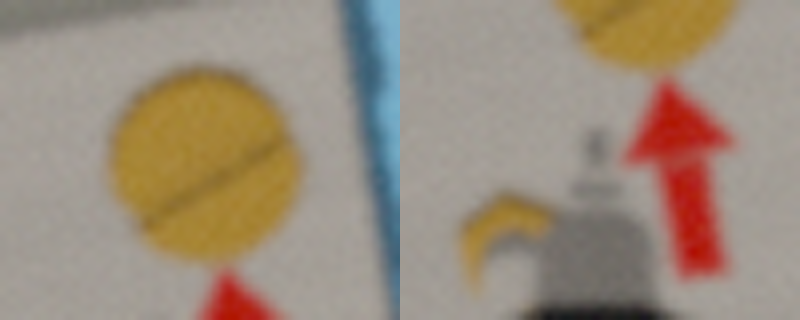

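Call:
play_rows:
  increments:
    - {"translation":[-0.0045,0,0.03],"twist":0}
    - {"translation":[-0.0045,0,0.03],"twist":0}
    - {"translation":[-0.0045,0,0.03],"twist":0}
    - {"translation":[-0.0045,0,0.03],"twist":0}
    - {"translation":[-0.0045,0,0.03],"twist":0}
    - {"translation":[-0.0045,0,0.03],"twist":0}
    - {"translation":[-0.0045,0,0.03],"twist":0}
    - {"translation":[-0.0045,0,0.03],"twist":0}
    - {"translation":[-0.0045,0,0.03],"twist":0}
    - {"translation":[-0.0045,0,0.03],"twist":0}
    - {"translation":[-0.0045,0,0.03],"twist":0}
    - {"translation":[-0.0045,0,0.03],"twist":0}

```text
t: 22.27
tcp_pos: [524.1, 332.7, 200.3]
tcp_rot: [-0.702, 0.702, -0.082, 0.082]
ft_force: [0.6, -0.0, -1.6]
finger_gap: 23.2
```

Call:
play_rows:
  increments:
    - {"translation":[0,0,0],"twist":0}
    - {"translation":[0,0,0],"twist":0}
    - {"translation":[0,0,0],"twist":0}
    - {"translation":[0,0,0],"twist":0}

```text
t: 22.6
tcp_pos: [524.5, 329.1, 200.2]
tcp_rot: [-0.702, 0.703, -0.083, 0.083]
ft_force: [0.3, 0.0, -1.3]
finger_gap: 23.4
```

```bash
sed -i 's/range(2)/range(8)/' st.py; python3 st.py; python3 - <<'E'
from h import *
s=ctrl.state();M=rot();print((M.T@(np.array([524.8,332.8,200.3])-s["tcp_pos"])).round(1))
E
```

```text
F [-0.07  0.1  -1.01] T [-0.018  0.009  0.001] [0.032 0.026 0.03 ] P [524.6 329.8 200.5] yaw -0.233 0.83 effort7 -6.372065627147094e-05
[-0.2  0.2  2.1]
```

Call:
play_rows:
  increments:
    - {"translation":[0,0,0.0015],"twist":0}
    - {"translation":[0,0,0],"twist":0}
    - {"translation":[0,0,0],"twist":0}
    - {"translation":[0,0,0],"twist":0}
    - {"translation":[0,0,0],"twist":0}
    - {"translation":[0,0,0],"twist":0}
    - {"translation":[0,0,0],"twist":0}
    - {"translation":[0,0,0],"twist":0}

```text
t: 23.67
tcp_pos: [524.8, 332.5, 200.4]
tcp_rot: [-0.702, 0.702, -0.082, 0.082]
ft_force: [-0.0, -0.6, -0.4]
finger_gap: 23.5
```

```bash
sed -i 's/range(8)/range(3)/' st.py; python3 st.py; python3 - <<'E'
from h import *
im=ctrl.camera("wrist");p=ctrl.camera_params("wrist")
cv2.imwrite("pics/w6.png",cv2.resize(im[165:265,260:380,::-1],(720,600),interpolation=2))
E
```

```text
F [-0.09 -0.09 -1.1 ] T [ 0.016  0.016 -0.011] [0.045 0.011 0.065] P [524.8 332.5 200.5] yaw -0.233 0.83 effort7 8.398459954150894e-06
```

View pics/w6.png

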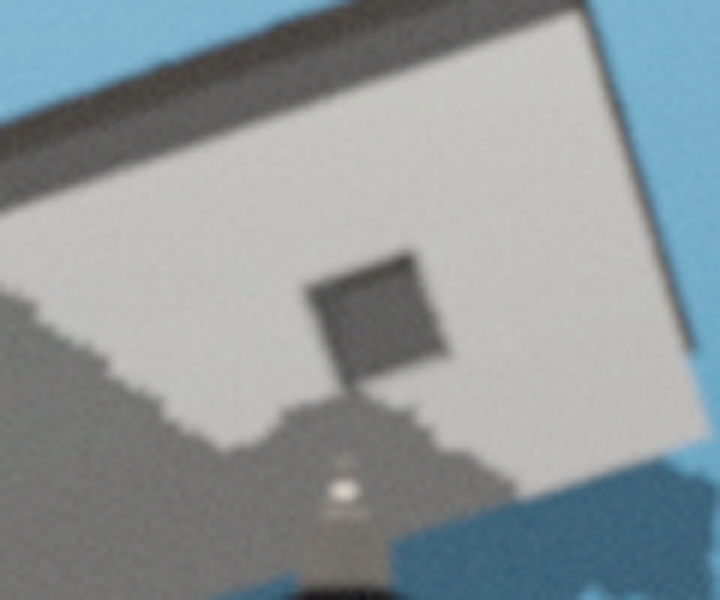

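```bash
python3 - <<'E'
from h import *
p=ctrl.camera_params("wrist");M=rot();tcp=ctrl.state()["tcp_pos"]
f=lambda a,b,z:(M.T@(atz(p,260+a/6,165+b/6,z)-tcp)).round(2)
for a,b in((377,320),(305,290),(413,252),(447,352),(348,388)):print(f(a,b,60),atz(p,260+a/6,165+b/6,60).round(1))
print(f(345,458,tcp[2]-62),f(345,458,tcp[2]-60.5))
E
```

```text
[ -3.13 140.45   4.03] [522.7 337.2  60. ]
[ -7.52 140.45  -6.17] [516.1 328.3  60. ]
[-13.03 140.45   9.03] [514.2 344.4  60. ]
[  1.59 140.45  14.05] [529.6 345.9  60. ]
[ 6.9800e+00  1.4045e+02 -7.0000e-02] [531.6 330.9  60. ]
[-9.74 62.   -0.58] [-10.26  60.5   -0.58]
```

Call:
play_rows:
  increments:
    - {"translation":[0.0005,0.002,0.0022],"twist":0}
    - {"translation":[0.0005,0.01,0.0021],"twist":0}
    - {"translation":[0,0.02,0],"twist":0}
    - {"translation":[0,0.02,0],"twist":0}
    - {"translation":[0,0.01,0],"twist":0}
    - {"translation":[0,0,0],"twist":0}
    - {"translation":[0,0,0],"twist":0}
    - {"translation":[0,0,0],"twist":0}
    - {"translation":[0,0.006,0],"twist":0}
    - {"translation":[0,0.006,0],"twist":0}
    - {"translation":[0,0.006,0],"twist":0}
    - {"translation":[0,0,0],"twist":0}

```text
t: 24.87
tcp_pos: [525.9, 336.1, 119.2]
tcp_rot: [-0.702, 0.703, -0.083, 0.082]
ft_force: [-1.0, -0.3, -0.7]
finger_gap: 23.3
```

Call:
play_rows:
  increments:
    - {"translation":[0,0.006,0],"twist":0}
    - {"translation":[0,0.006,0],"twist":0}
    - {"translation":[0,0.006,0],"twist":0}
    - {"translation":[0,0.006,0],"twist":0}
    - {"translation":[0,0.006,0],"twist":0}
    - {"translation":[0,0.006,0],"twist":0}
    - {"translation":[0,0.004,0],"twist":0}
    - {"translation":[0,0.003,0],"twist":0}
    - {"translation":[0,0,0],"twist":0}
    - {"translation":[0,0,0],"twist":0}

```text
t: 25.7
tcp_pos: [526.8, 336.5, 77.3]
tcp_rot: [-0.702, 0.702, -0.082, 0.082]
ft_force: [0.5, 0.4, -1.1]
finger_gap: 23.6
```

Tip is well inside the hole without contact; lowering the last few mm.

Call:
play_rows:
  increments:
    - {"translation":[0,0.002,0],"twist":0}
    - {"translation":[0,0.001,0],"twist":0}
    - {"translation":[0,0.001,0],"twist":0}
    - {"translation":[0,0.0005,0],"twist":0}
    - {"translation":[0,0,0],"twist":0}
    - {"translation":[0,0,0],"twist":0}

```text
t: 26.2
tcp_pos: [526.8, 336.5, 73.0]
tcp_rot: [0.702, -0.702, 0.082, -0.082]
ft_force: [-0.1, -1.3, -1.0]
finger_gap: 23.3
```

Call:
play_rows:
  increments:
    - {"translation":[0,0.0005,0],"twist":0}
    - {"translation":[0,0,0],"twist":0}
    - {"translation":[0,0.0005,0],"twist":0}
    - {"translation":[0,0,0],"twist":0}
    - {"translation":[0,0,0],"twist":0}

```text
t: 26.62
tcp_pos: [526.8, 336.5, 72.2]
tcp_rot: [0.702, -0.702, 0.082, -0.082]
ft_force: [-1.0, -1.5, 2.6]
finger_gap: 23.4
```

Call:
play_rows:
  increments:
    - {"translation":[0,0,0],"twist":0}
    - {"translation":[0,0,0],"twist":0}
    - {"translation":[0,0,0],"twist":0}
    - {"translation":[0,0,0],"twist":0}
    - {"translation":[0,0,0],"twist":0}
    - {"translation":[0,0,0],"twist":0}
    - {"translation":[0,0,0],"twist":0}
  gripper: 0.2

```text
t: 27.2
tcp_pos: [526.8, 336.5, 71.9]
tcp_rot: [-0.702, 0.702, -0.082, 0.082]
ft_force: [-0.2, -0.5, -0.6]
finger_gap: 51.4
```

Call:
play_rows:
  increments:
    - {"translation":[0,-0.01,0],"twist":0}
    - {"translation":[0,-0.02,0],"twist":0}
    - {"translation":[0,-0.03,0],"twist":0}
    - {"translation":[0,-0.035,0],"twist":0}
    - {"translation":[0,-0.035,0],"twist":0}
    - {"translation":[0,-0.03,0],"twist":0}
    - {"translation":[0,0,0],"twist":0}
    - {"translation":[0,0,0],"twist":0}
    - {"translation":[0,0,0],"twist":0}
    - {"translation":[0,0,0],"twist":0}

```text
t: 28.03
tcp_pos: [525.6, 335.9, 230.7]
tcp_rot: [-0.702, 0.703, -0.083, 0.081]
ft_force: [-0.0, -0.1, 0.1]
finger_gap: 51.1
```

```bash
python3 st.py; python3 - <<'E'
from h import *
a=ctrl.camera("side");b=ctrl.camera("wrist");p=ctrl.camera_params("wrist")
c=cv2.imread("pics/side0.png")[:,:,::-1]
z=lambda i:cv2.resize(i[270:420,270:345],(200,400),interpolation=2)
cv2.imwrite("pics/f.png",np.hstack([z(c),z(a),cv2.resize(b[170:270,270:370],(400,400),interpolation=2)])[:,:,::-1])
E
```

```text
F [-0.08  0.2  -0.07] T [-0.02  -0.014  0.017] [0.028 0.016 0.011] P [525.8 336.  230.4] yaw -0.233 0.82 effort7 3.240079649913241e-05
```

View pics/f.png

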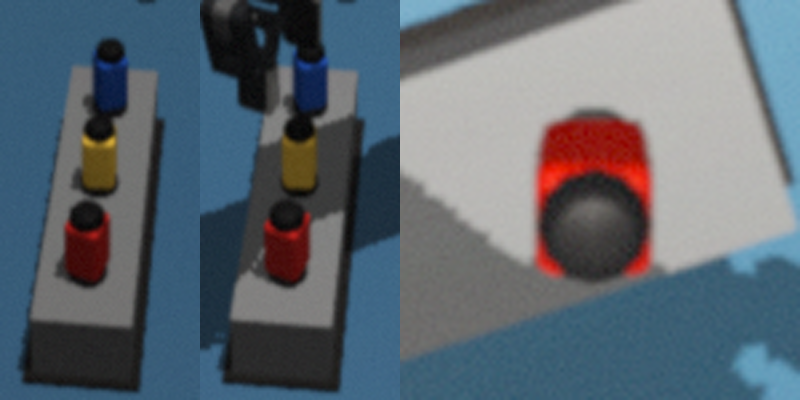

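The red driver stands upright at its original spot (before (88,240), now (287-200=87,240) in the side crops). The collar is down on the block, and the other two drivers have not moved.

```bash
python3 -c "
from workcell import ctrl
print(ctrl.close_job())"
```

```text
the job is handed in; nothing more can be done
None
```

I tightened the loose lid screw with the red screwdriver and put the driver back in its hole. The job is handed in at about 28 s of the 72 s allowed; no verdict was reported.

- **Seating the blade:** I turned the blade in line with the slot before lowering it. It went down without touching the face and met the slot's floor at about 7 N. That it was in the slot I inferred from the turning torque and from the head sinking as it turned; no picture of the blade in the slot settled it.
- **Tightening:** The torque held at about 0.06–0.07 N m, then climbed to about 0.13 N m at the stop, where I stopped and backed off within the slot's slack.
- **Screw check:** A close picture afterwards showed the slot turned about 1.34 rad clockwise. That and the torque rise agree with the screw being home.
- **Driver check:** It stands upright with its collar on the block, at the same spot in the side picture as at the start. The gripper is open and about 120 mm above it. The blue and yellow drivers look unmoved in that picture. I took no final picture of the other bench items, though the arm never worked near them.
- **Disagreements:**
    - The gripper had pulled the driver about 4 mm off the hole's centre when it first took hold. I measured the hole again before putting the driver back and corrected for this.
    - The first top-camera and wrist-camera positions of the driver differed by about 5 mm.

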